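# Stir the column packing in the drying bath and shut the lid

## Robot

A 6-joint arm with a two-finger parallel gripper is mounted at the origin on the work surface. World frame = base frame: x ahead of the robot, y to its left, z up, the work surface at z = 0. Lengths are in mm, angles in rad, forces in N, time in s.
With the tool pointing down it reaches from about 300 to 850 mm from the base axis. Payload 4.2 kg.
Tool frame: the origin (TCP) lies between the finger pads; the fingertips stand 19 mm ahead of it and the grasp point (between the pads) is the TCP; z points along the fingers, y is the line along which they close (so a half turn about z gives the same grasp; the last joint's range is limited). The gripper opens to 91 mm and grips with 3 to 60 N. Pads are 32 mm wide; open, the fingers measure 118 mm over their backs; the gripper's body (76 mm by 178 mm) begins 60 mm behind the grasp point.
Start: joints at [1.215, 0.32, 1.565, -0, 1.257, -0.02], TCP at [189.479, 542.899, 232.976] pointing down, gripper open.
Joint ranges: [-3.11, 3.11], [-0.84, 2.01], [0.21, 2.61], [-1.34, 4.49], [0.05, 2.63], [-2.56, 2.56]. Speed limits (rad/s): [2.57, 2.57, 3.14, 3.14, 3.14, 3.14].

## Interface

Orientations are given as [roll, pitch, yaw] about the fixed x, y, z axes, in that order (R = Rz(yaw) Ry(pitch) Rx(roll)).
In Python, from workcell import robot, fingers, solver, eyes, job, telemetry gives the robot as it stands. Calls block until the motion is done:
- robot.goto(position, orientation): joint-space move of the TCP to a pose.
- robot.move_linear(position, frame=None, v=150, force_limit=None): straight line of the TCP; frame=None keeps the orientation; v is the mean speed in mm/s. With force_limit (N) it stops when the force on the tool has changed by that much, and returns True; else False.
- robot.goto_joints(angles): joint-space move.
- fingers.move_gripper(opening, grasp_force=None): opening from 0.0 (shut) to 1.0 (fully open); grasp_force is the grip in N (None keeps the last); returns when the fingers have stopped.
- robot.wait(seconds).
- solver.inverse_kinematics(position, orientation): joint angles nearest the present ones, or None.
- eyes.snapshot(name): name is "scene" or "top" or "wrist"; returns a dict with "image" (400x640x3 uint8, red, green, blue), "range_z" (400x640 float32, mm along the optical axis (not along the pixel's ray), 0 where there is no reading), "fx", "fy", "cx", "cy" (pixels), "world_to_cam" (4x4, takes a point from world to camera coordinates); the wrist camera has in their place "T_tool_cam" (4x4, takes a point from camera to tool coordinates, whose origin is the TCP and whose axes are the flange's). Camera axes: x right, y down, z forward; pixel columns grow to the right and rows downward; lengths in mm; the calibration is good to about 2 mm. A picture is of the moment at which its call begins: read the wrist's pose just before it.
A pose or a line that the arm cannot do raises robot.IKError and nothing moves.
- job.hand_in(): hands the job in; it is judged then, once.
Readings, each from a call of its own:
- telemetry.current_clock(): time.
- telemetry.current_q(): joint angles.
- telemetry.current_dq(): joint speeds.
- telemetry.current_joint_torque(): joint torques, N m.
- telemetry.current_tcp_pos(): TCP position.
- telemetry.current_eef_rot(): TCP orientation.
- telemetry.current_force(): force on the tool from outside, world axes, zero at the start.
- telemetry.current_wrist_torque(): the same for the moment, N m.
- telemetry.current_grip_width(): opening from 0.0 (shut) to 1.0 (fully open).
- telemetry.current_grip_force(): force on a finger pad.
Only numpy, scipy, OpenCV 4.12 (cv2) and the standard library are available. Lean on these libraries where they do the work, as an engineer would, in place of code of your own. Each camera call takes 0.05 s, during which the arm holds its last target. There are 200 camera calls.

## Task

Fresh ceramic rings have just been tipped into one side of the drying bath, next to the ceramic balls already there. Take the stirring rod from its holder and stir the pot round with it, keeping hold of the rod, your fingers off the rings and balls, and all of them in the pot, until rings and balls have been carried across to each other's side and the rings are spread out, no longer lying together. Then lower the rod right down into its holder before letting go, tip the open lid over so that its spring snaps it fully shut, and leave the glassware round about alone.

Things in the scene. Friction and masses are not known exactly. Their poses are not given: they have to be found in the camera images.
- bath: bench drying bath, fixed: white steel case, deck 105 mm high, a round steel pot sunk in it. Origin: on the bench under the pot's centre; z up; the control front (display, knob) faces -x, the lid's hinge is on the +x side. Case from x -135 to +115 mm, y -105 to +105 mm. Pot 132 mm across inside, flat floor 45 mm and rim 109 mm above the bench
- pot_floor (a point): centre of the pot's inner floor, 45 mm above the bench; axes as the bath's. At the start all rings lie on its +y side and all balls on its -y side. A piece caught between the rod's foot and the wall jams: run the foot either right along the wall (gap under 12 mm) or at least 22 mm off it, and change over where the wall is clear
- lid (a joint): lid angle: 0 shut, 2.05 rad open on its stop (leaning back 27 degrees past upright), where it starts. It turns about the bath's y axis through lid_hinge. It stays open above its snap point, about 1.7 rad (just past upright); below that a spring and its own 0.7 kg pull it fully shut. Tipping it off the open stop takes about 1.5 N at the free edge, pushed from behind towards the bath's -x
- lid_hinge (a point): middle of the hinge line, 117 mm above the bench, 95 mm from the bath's origin along its +x; axes as the bath's
- lid_edge (a point): middle of the lid's free edge. The lid is a plain stainless plate 170 mm wide, 8 mm thick, reaching 190 mm from the hinge line to this edge, its last 20 mm a black grip strip 90 mm wide. Open, this edge stands 286 mm above the bench and 88 mm behind the hinge (bath's +x)
- rod: stirring rod, 165 mm long, 90 g, standing upright in its holder at the start. Origin: centre of its lower end; z along the rod, up. From below: white plastic foot 16 mm thick and 30 mm long, steel shaft 10 mm thick, black handle 18 mm thick from 78 to 165 mm
- rod_tip (a point): centre of the rod's lower end (same as its origin)
- rod_grip (a point): point on the rod's axis 115 mm above its lower end, in the handle: where to grip
- stand: the rod's holder, fixed: a round steel cup on a round base 84 mm across, 70 mm high, 42 mm across inside, open at the top. Origin: centre of its underside on the bench, z up
- stand_floor (a point): centre of the holder's inner floor, 10 mm above the bench, where the rod's foot stands (the rod may lean on the cup's rim)
- ball0: ceramic ball, 20 mm across; its origin is its centre. Glazed white ceramic, slippery, about 15 g, loose in the pot
- ball1: ceramic ball, 20 mm across; its origin is its centre. Glazed white ceramic, slippery, about 15 g, loose in the pot
- ball2: ceramic ball, 20 mm across; its origin is its centre. Glazed white ceramic, slippery, about 15 g, loose in the pot
- ball3: ceramic ball, 20 mm across; its origin is its centre. Glazed white ceramic, slippery, about 15 g, loose in the pot
- ball4: ceramic ball, 20 mm across; its origin is its centre. Glazed white ceramic, slippery, about 15 g, loose in the pot
- ring0: ceramic ring (short thick tube, 20 mm high, hole 10 mm), standing on end at the start, 20 mm across; its origin is its centre. Glazed white ceramic, slippery, about 15 g, loose in the pot
- ring1: ceramic ring (short thick tube, 20 mm high, hole 10 mm), standing on end at the start, 20 mm across; its origin is its centre. Glazed white ceramic, slippery, about 15 g, loose in the pot
- ring2: ceramic ring (short thick tube, 20 mm high, hole 10 mm), standing on end at the start, 20 mm across; its origin is its centre. Glazed white ceramic, slippery, about 15 g, loose in the pot
- ring3: ceramic ring (short thick tube, 20 mm high, hole 10 mm), standing on end at the start, 20 mm across; its origin is its centre. Glazed white ceramic, slippery, about 15 g, loose in the pot
- reagent: bystander: amber reagent bottle, 68 mm across, 145 mm high, origin at the centre of its underside
- flask: bystander: conical flask of greenish glass, 84 mm across at its foot, 122 mm high, origin at the centre of its underside
- beaker: bystander: empty glass beaker, 80 mm across, 95 mm high, origin at the centre of its underside
Mind the look-alikes: they are no part of the job. What is shaped like the stand but orange is not meant.

How it is judged (in metres and radians):
On the way, in this order (a step that is already met when the one before it is completed fails the run):
1. the held rod's foot is down among the packing (within 20 mm of the pot's floor) (contact force between the fingers and rod above 0.5 N and z of rod_tip in the frame of pot_floor below 0.02 m and horizontal distance between rod_tip and pot_floor below 0.066 m), for 0.1 s.
2. stirred with the held rod: at one moment two or more rings and two or more balls are 30 mm or more from where they began, a ring is 8 mm over on the balls' side and a ball on the rings' (all of step 1 and (distance of each of ring0, ring1 from where it was at the start of the episode above 0.03 m or distance of each of ring0, ring2 from where it was at the start of the episode above 0.03 m or distance of each of ring0, ring3 from where it was at the start of the episode above 0.03 m or distance of each of ring1, ring2 from where it was at the start of the episode above 0.03 m or distance of each of ring1, ring3 from where it was at the start of the episode above 0.03 m or distance of each of ring2, ring3 from where it was at the start of the episode above 0.03 m) and (distance of each of ball0, ball1 from where it was at the start of the episode above 0.03 m or distance of each of ball0, ball2 from where it was at the start of the episode above 0.03 m or distance of each of ball0, ball3 from where it was at the start of the episode above 0.03 m or distance of each of ball0, ball4 from where it was at the start of the episode above 0.03 m or distance of each of ball1, ball2 from where it was at the start of the episode above 0.03 m or distance of each of ball1, ball3 from where it was at the start of the episode above 0.03 m or distance of each of ball1, ball4 from where it was at the start of the episode above 0.03 m or distance of each of ball2, ball3 from where it was at the start of the episode above 0.03 m or distance of each of ball2, ball4 from where it was at the start of the episode above 0.03 m or distance of each of ball3, ball4 from where it was at the start of the episode above 0.03 m) and y of any of ring0, ring1, ring2, ring3 in the frame of pot_floor below -0.008 m and y of any of ball0, ball1, ball2, ball3, ball4 in the frame of pot_floor above 0.008 m), for 0.05 s.
3. the rod stands in its holder again and is let go (z of rod_tip in the frame of stand_floor below 0.012 m and horizontal distance between rod_tip and stand_floor below 0.018 m and angle between rod's own z axis and vertical below 0.55 rad and contact force between the fingers and rod below 0.05 N), for 0.2 s.
At the end, for the whole second after the job is handed in: The lid is shut (within 0.04 rad), the rod stands at rest in its holder with its foot within 12 mm of the holder's floor, all nine pieces of packing are in the pot, and the rings are spread: the two furthest apart are more than 50 mm apart, centre to centre (at the start under 40 mm) (value of joint lid below 0.04 rad and z of rod_tip in the frame of stand_floor below 0.012 m and horizontal distance between rod_tip and stand_floor below 0.018 m and angle between rod's own z axis and vertical below 0.55 rad and linear speed of rod below 0.03 m/s and horizontal distance between each of ball0, ball1, ball2, ball3, ball4, ring0, ring1, ring2, ring3 and pot_floor below 0.066 m and z of ball0 in the frame of pot_floor between 0 and 0.05 m and z of ball1 in the frame of pot_floor between 0 and 0.05 m and z of ball2 in the frame of pot_floor between 0 and 0.05 m and z of ball3 in the frame of pot_floor between 0 and 0.05 m and z of ball4 in the frame of pot_floor between 0 and 0.05 m and z of ring0 in the frame of pot_floor between 0 and 0.05 m and z of ring1 in the frame of pot_floor between 0 and 0.05 m and z of ring2 in the frame of pot_floor between 0 and 0.05 m and z of ring3 in the frame of pot_floor between 0 and 0.05 m and (distance between ring0 and ring1 above 0.05 m or distance between any of ring0, ring1 and ring2 above 0.05 m or distance between any of ring0, ring1, ring2 and ring3 above 0.05 m)); the robot touches nothing.
It fails at once if a piece of packing leaves the pot (horizontal distance between any of ball0, ball1, ball2, ball3, ball4, ring0, ring1, ring2, ring3 and pot_floor above 0.075 m or z of any of ball0, ball1, ball2, ball3, ball4, ring0, ring1, ring2, ring3 in the frame of pot_floor above 0.075 m).
It fails at once if the fingers touch the packing (contact force between the fingers and ball0 above 0.3 N or contact force between the fingers and ball1 above 0.3 N or contact force between the fingers and ball2 above 0.3 N or contact force between the fingers and ball3 above 0.3 N or contact force between the fingers and ball4 above 0.3 N or contact force between the fingers and ring0 above 0.3 N or contact force between the fingers and ring1 above 0.3 N or contact force between the fingers and ring2 above 0.3 N or contact force between the fingers and ring3 above 0.3 N).
It fails at once if the rod is let go while its foot is more than 30 mm above the holder's floor, or anywhere but in the holder (contact force between the fingers and rod below 0.01 N and (z of rod_tip in the frame of stand_floor above 0.03 m or horizontal distance between rod_tip and stand_floor above 0.03 m)).
It fails at once if the bottle, flask or beaker is shifted by more than 30 mm or tipped over (distance of any of reagent, flask, beaker from where it was at the start of the episode above 0.03 m or angle between any of reagent, flask, beaker's own z axis and vertical above 0.5 rad).
It also fails if it takes over 72 s, if anything falls off the work surface, if the arm or the gripper's body presses on something with over 40 N, if the wrist force passes 120 N, or if a joint passes its speed limit or range.

## Working session

There is one attempt and no reset: what is moved stays moved. The work goes in short steps, each a Python script; the robot and the scene stay as the last script left them, time stands still between calls to the robot, and variables do not carry over. Pictures are saved under pics/ and viewed, at most 10 in all, crops included, and the job is handed in when it is done.

```bash
mkdir -p pics; ls; python3 - <<'E'
from workcell import robot, fingers, solver, eyes, job, telemetry
import cv2, numpy as np, pickle
d={}
for n in("scene","top"):
    s=eyes.snapshot(n); d[n]=s
    cv2.imwrite(f"pics/{n}.png",s["image"][:,:,::-1])
    print(n,s["fx"],s["cx"],s["cy"],np.round(s["world_to_cam"],3).tolist())
pickle.dump(d,open("s.pkl","wb"))
print(telemetry.current_eef_rot(),telemetry.current_clock())
E
```

```text
pics
scene 442.2591186480713 322.86912730291914 197.32376412535942 [[-0.243, 0.97, -0.007, 156.339], [0.594, 0.143, -0.792, -198.83], [-0.767, -0.197, -0.611, 1467.498], [0.0, 0.0, 0.0, 1.0]]
top 412.442282174077 312.1707774381645 200.51626966651423 [[0.009, -1.0, 0.003, -21.48], [-0.978, -0.009, -0.208, 527.214], [0.208, -0.001, -0.978, 937.168], [0.0, 0.0, 0.0, 1.0]]
[-3.14000455e+00 -2.20265828e-05  2.80578917e+00] 0.1
```

View pics/scene.png

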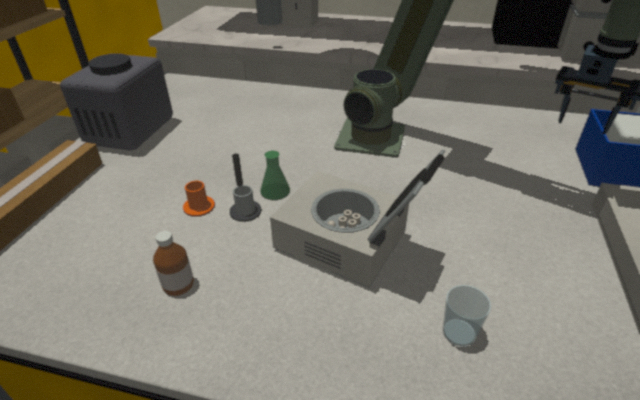

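View pics/top.png

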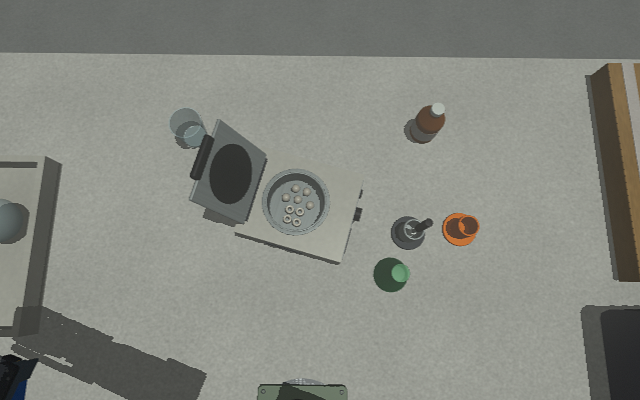

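The scene view shows the bath (345,220) with its lid open towards the right, the grey stand with the rod at (243,200), the orange look-alike at (197,200) and the flask at (273,175). In the top view the pot is at (295,201), the stand at (409,232), the rod handle at (427,224), the flask at (392,274) and the beaker at (188,128).

```bash
cat > h.py <<'E'
import numpy as np, cv2
from workcell import robot, fingers, solver, eyes, job, telemetry
def cloud(s):
    v,u=np.mgrid[0:400,0:640]; z=s["range_z"].astype(float)
    c=np.stack([(u-s["cx"])/s["fx"]*z,(v-s["cy"])/s["fy"]*z,z],-1)
    T=np.linalg.inv(s["world_to_cam"]); p=c@T[:3,:3].T+T[:3,3]; p[z<=0]=np.nan; return p
E
python3 - <<'E'
from h import *
import pickle
d=pickle.load(open("s.pkl","rb"));s=d["top"];p=cloud(s);im=s["image"].astype(int)
def win(u0,u1,v0,v1):
    m=np.zeros((400,640),bool);m[v0:v1,u0:u1]=1;return m
z=p[...,2]
dk=win(225,370,150,270)&(abs(z-105)<4)
P=p[dk][:,:2]; 
lab=cv2.connectedComponents(dk.astype(np.uint8))[1]; big=lab==np.argmax(np.bincount(lab[lab>0]));P=p[big][:,:2]
print("deck",len(P),np.median(z[big]),cv2.minAreaRect(P.astype(np.float32)))
rim=win(255,335,160,245)&(abs(z-109)<2.5)
fl=win(255,335,160,245)&(z<100)&(z>40)
# hole: points below deck; top rim via hull of (non-occluded) circle: boundary pixels on rim plane
cnt=max(cv2.findContours(fl.astype(np.uint8),0,1)[0],key=cv2.contourArea)[:,0]
def ray(uv,zz):
    T=np.linalg.inv(s["world_to_cam"]);uv=np.atleast_2d(uv).astype(float)
    r=np.c_[(uv[:,0]-s["cx"])/s["fx"],(uv[:,1]-s["cy"])/s["fy"],np.ones(len(uv))]@T[:3,:3].T
    return T[:3,3]+r*((zz-T[2,3])/r[:,2])[:,None]
q=ray(cnt,109).astype(np.float32);print("pot",cv2.minEnclosingCircle(q[:,:2]),q[:,:2].min(0),q[:,:2].max(0))
w=win(385,440,205,255)
c=w&(abs(z-70)<4);print("cup",c.sum(),cv2.minEnclosingCircle(p[c][:,:2].astype(np.float32)))
b=w&(z>5)&(z<30);lo=cv2.minEnclosingCircle(p[b][:,:2].astype(np.float32));print("base",lo)
r=w&(z>85);R=p[r];print("rod",len(R))
for a in range(85,185,12):
    k=R[(R[:,2]>=a)&(R[:,2]<a+12)]
    if len(k):print(a,len(k),k.mean(0).round(1))
for n,wd in dict(lid=win(185,268,118,228)).items():
    m=wd&(z>115);
    for a in range(120,300,30):
        k=p[m&(z>=a)&(z<a+30)];
        if len(k):print(n,a,len(k),k.mean(0).round(1))
for n,wd in dict(flask=win(370,415,255,295),beak=win(165,205,105,150),reag=win(400,450,98,148)).items():
    m=wd&(z>20);print(n,p[m].mean(0).round(0),z[m].max().round(0))
print("camera",np.linalg.inv(s["world_to_cam"])[:3,3])
# scene view cup & rod
s2=d["scene"];p2=cloud(s2);z2=p2[...,2];w=win(225,265,145,222)
k=p2[w&(z2>85)];print("scene rod",len(k))
for a in range(85,185,12):
    kk=k[(k[:,2]>=a)&(k[:,2]<a+12)]
    if len(kk):print(a,len(kk),kk.mean(0).round(1))
c=w&(abs(z2-70)<4);print("cup2",c.sum(),cv2.minEnclosingCircle(p2[c][:,:2].astype(np.float32)))
E
```

```text
deck 6276 104.9209302946503 ((512.6934204101562, 11.374740600585938), (250.2620849609375, 210.86236572265625), 74.30371856689453)Traceback (most recent call last):
  File "<stdin>", line 19, in <module>
cv2.error: OpenCV(4.12.0) /io/opencv/modules/imgproc/src/shapedescr.cpp:201: error: (-215:Assertion failed) count >= 0 && (depth == CV_32F || depth == CV_32S) in function 'minEnclosingCircle'
```

```bash
python3 - <<'E'
from h import *
import pickle
d=pickle.load(open("s.pkl","rb"));s=d["top"];p=cloud(s)
def win(u0,u1,v0,v1):
    m=np.zeros((400,640),bool);m[v0:v1,u0:u1]=1;return m
z=p[...,2]
def mec(k): return cv2.minEnclosingCircle(np.ascontiguousarray(k[:,:2],dtype=np.float32).reshape(-1,1,2)) if len(k) else None
a=np.radians(74.304);bx=np.array([np.cos(a),np.sin(a)]);print("bath",np.array([512.69,11.37])+10*bx)
fl=win(255,335,160,245)&(abs(z-109)<2.2)
print("rim",fl.sum(),mec(p[fl]))
w=win(385,440,205,255)
c=w&(abs(z-70)<4);print("cup",c.sum(),mec(p[c]))
b=w&(z>5)&(z<30);print("base",b.sum(),mec(p[b]))
def prof(p,m,lo,hi,st,n):
    z=p[...,2]
    for a in range(lo,hi,st):
        k=p[m&(z>=a)&(z<a+st)]
        if len(k):print(n,a,len(k),k.mean(0).round(1))
prof(p,w,85,185,12,"rod"); prof(p,win(185,268,118,228),120,300,30,"lid")
for n,wd in dict(flask=win(370,415,255,295),beak=win(165,205,105,150),reag=win(400,450,98,148)).items():
    m=wd&(z>20);print(n,m.sum(),np.nanmean(p[m],0).round(0),z[m].max().round(0))
print("camera",np.linalg.inv(s["world_to_cam"])[:3,3])
p2=cloud(d["scene"]);z2=p2[...,2];w=win(225,265,145,222)
prof(p2,w,85,185,12,"rod2")
c=w&(abs(z2-70)<4);print("cup2",c.sum(),mec(p2[c]))
b=w&(z2>5)&(z2<20);print("base2",b.sum(),mec(p2[b]))
E
```

```text
bath [515.39533237  20.99710636]
rim 993 ((509.1905822753906, 17.470565795898438), 119.16519927978516)
cup 101 ((458.76678466796875, -255.69009399414062), 24.890310287475586)
base 508 ((473.3163757324219, -262.557373046875), 57.085044860839844)
rod 85 7 [ 456.  -254.7   92.1]
rod 97 12 [ 455.  -255.   102.3]
rod 109 14 [ 455.5 -255.   115.9]
rod 121 11 [ 454.6 -255.7  128.5]
rod 133 11 [ 456.  -253.7  139.2]
rod 145 15 [ 454.9 -255.1  150.7]
rod 157 15 [ 455.2 -255.2  162.6]
rod 169 57 [ 458.  -260.1  173.9]
lid 120 706 [539.1 117.9 134.3]
lid 150 732 [542.3 131.8 165.5]
lid 180 884 [546.2 146.1 195.3]
lid 210 1007 [550.5 161.8 225.4]
lid 240 1190 [555.9 178.4 255.1]
lid 270 648 [561.1 192.  279. ]
flask 794 [ 354. -200.   74.] 125.0
beak 927 [707. 290.  76.] 287.0
reag 946 [ 715. -295.   93.] 148.0
camera [ 321.14753512  -15.81238306 1026.31085098]
rod2 85 21 [ 464.9 -260.1   91.8]
rod2 97 28 [ 465.7 -259.5  102.9]
rod2 109 29 [ 465.1 -258.9  114.8]
rod2 121 32 [ 459.2 -258.5  126.5]
rod2 133 31 [ 464.6 -259.2  139.1]
rod2 145 28 [ 465.5 -259.2  151.2]
rod2 157 32 [ 465.9 -259.4  162.9]
rod2 169 34 [ 462.9 -260.9  173.8]
cup2 102 ((461.03729248046875, -257.540283203125), 26.532508850097656)
base2 358 ((436.5933532714844, -254.30215454101562), 67.5594711303711)
```

```bash
cat >> h.py <<'E'
A=np.radians(74.304); B=np.array([515.4,21.0]); BX=np.array([np.cos(A),np.sin(A)]); BY=np.array([-np.sin(A),np.cos(A)])
ROT=[-np.pi,0,A]
def W(x,y,z): return list(B+x*BX+y*BY)+[z]
def snap(name):
    from scipy.spatial.transform import Rotation as R
    pos=telemetry.current_tcp_pos();rot=telemetry.current_eef_rot()
    s=eyes.snapshot("wrist"); T=np.eye(4);T[:3,:3]=R.from_euler("xyz",rot).as_matrix();T[:3,3]=pos
    s["world_to_cam"]=np.linalg.inv(T@s["T_tool_cam"])
    cv2.imwrite(f"pics/{name}.png",s["image"][:,:,::-1]); return s
def ray(s,uv,zz):
    T=np.linalg.inv(s["world_to_cam"]);uv=np.atleast_2d(uv).astype(float)
    r=np.c_[(uv[:,0]-s["cx"])/s["fx"],(uv[:,1]-s["cy"])/s["fy"],np.ones(len(uv))]@T[:3,:3].T
    return T[:3,3]+r*((zz-T[2,3])/r[:,2])[:,None]
def tobath(P): q=np.asarray(P)[...,:2]-B; return np.stack([q@BX,q@BY],-1)
E
python3 - <<'E'
from h import *
import pickle
p=telemetry.current_tcp_pos()
robot.move_linear([p[0],p[1],380],v=300)
robot.goto([445,21,400],ROT)
s=snap("w1");pickle.dump(s,open("w1.pkl","wb"))
print(np.round(s["T_tool_cam"],2).tolist(),s["fx"],telemetry.current_clock())
E
```

```text
[[-0.0, -0.96, -0.29, 80.71], [1.0, -0.0, -0.0, -0.45], [0.0, -0.29, 0.96, -152.13], [0.0, 0.0, 0.0, 1.0]] 321.1745789910801 2.875
```

View pics/w1.png

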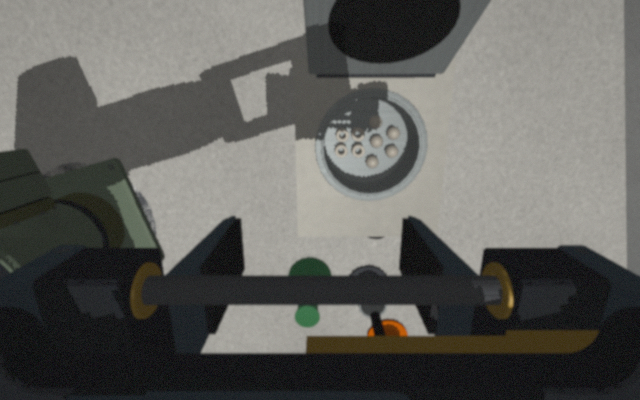

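The wrist view shows the pot at (372,143): rings at (343,134), (341,149), (357,132), (358,149), and balls at (375,121), (393,132), (376,140), (391,151), (372,161). The pot's lower-left and lower floor is clear.

```bash
python3 - <<'E'
from h import *
import pickle
s=pickle.load(open("w1.pkl","rb"))
print("rings",tobath(ray(s,[(343,134),(341,149),(357,132),(358,149)],64)).round(0).tolist())
print("balls",tobath(ray(s,[(375,121),(393,132),(376,140),(391,151),(372,161)],55)).round(0).tolist())
p=cloud(s);q=tobath(p);z=p[...,2];r=np.hypot(q[...,0],q[...,1])
m=(r<85)&(abs(z-109)<1.8);k=np.ascontiguousarray(q[m],dtype=np.float32).reshape(-1,1,2)
print("rim",m.sum(),cv2.minEnclosingCircle(k),np.percentile(r[m],[2,50,98]))
m=(r<60)&(z<80)&(z>40);print("floor z",np.percentile(z[m],[5,20,50,90]).round(1),z[(r<85)&(r>68)].mean())
# height map
E
```

```text
rings [[11.0, 36.0], [-11.0, 39.0], [14.0, 15.0], [-11.0, 13.0]]
balls [[30.0, -12.0], [13.0, -40.0], [1.0, -15.0], [-16.0, -39.0], [-31.0, -10.0]]
rim 2695 ((1.2021102905273438, 0.3350712060928345), 84.22541046142578) [64.47972644 71.65150878 79.01021488]
floor z [44.2 45.  45.9 64.4] 329.1993314645783
```

```bash
python3 - <<'E'
from h import *
robot.goto([458,-260,230],ROT)
fingers.move_gripper(1.0)
robot.move_linear([458,-260,125],v=120)
fingers.move_gripper(0.0,grasp_force=60)
print(telemetry.current_grip_width()*91,telemetry.current_grip_force(),telemetry.current_force(),telemetry.current_tcp_pos(),telemetry.current_clock())
E
```

```text
17.001914052125354 59.992695450782776 [ 0.33481952 -0.18235284 -0.83720918] [ 457.99167798 -259.98473234  124.95286269] 6.475
```

```bash
cat >> h.py <<'E'
def arc(r,a0,a1,z=165,v=70,fl=18):
    n=max(1,int(abs(a1-a0)/20+.5))
    for a in np.linspace(a0,a1,n+1)[1:]:
        t=np.radians(a)
        if robot.move_linear(W(r*np.cos(t),r*np.sin(t),z),v=v,force_limit=fl):
            print("FORCE at",a,telemetry.current_force());return a
    return None
E
python3 - <<'E'
from h import *
import pickle
robot.move_linear([458,-260,260],v=150)
robot.move_linear(W(-36,24,260),v=250)
robot.move_linear(W(-36,24,185),v=120)
print(robot.move_linear(W(-36,24,165),v=40,force_limit=10),telemetry.current_force())
print(robot.move_linear(W(-28,19,165),v=40,force_limit=15))
print(arc(34,146,146+360),telemetry.current_tcp_pos(),telemetry.current_grip_width()*91,telemetry.current_clock())
s=snap("w2");pickle.dump(s,open("w2.pkl","wb"))
E
```

```text
False [-0.27844005  1.2093704  -1.87163704]
False
None [489.7620663   -1.31547241 164.95750923] 17.236003565496134 16.2
```

View pics/w2.png

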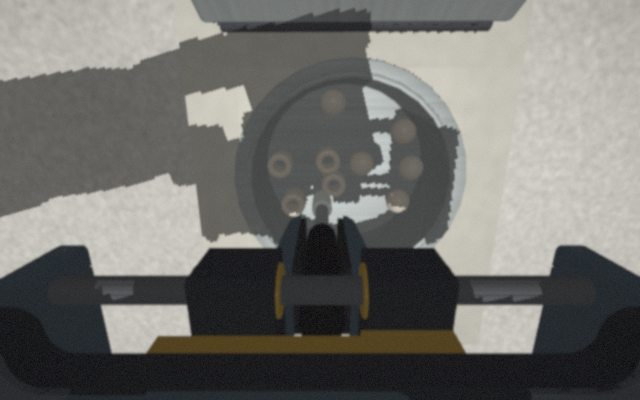

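The view shows rings around (280,165), (328,160), (293,203), (334,184) and balls around (333,101), (403,129), (362,162), (411,168), (397,201). Several pieces now sit by the wall, so I'll convert the pixels and do a wall lap.

```bash
python3 - <<'E'
from h import *
import pickle
s=pickle.load(open("w2.pkl","rb"))
print("rings",tobath(ray(s,[(280,165),(328,160),(293,203),(334,184)],64)).round(0).tolist())
print("balls",tobath(ray(s,[(333,101),(403,129),(362,162),(411,168),(397,201)],57)).round(0).tolist())
i=cv2.resize(s["image"][50:260,220:480],None,fx=3,fy=3,interpolation=cv2.INTER_CUBIC)
i=cv2.cvtColor(i,cv2.COLOR_RGB2LAB);i[...,0]=cv2.createCLAHE(4,(4,4)).apply(i[...,0]);cv2.imwrite("pics/w2c.png",cv2.cvtColor(i,cv2.COLOR_LAB2BGR)[:599])
E
```

```text
rings [[1.0, 52.0], [5.0, 14.0], [-31.0, 43.0], [-14.0, 9.0]]
balls [[50.0, 10.0], [29.0, -46.0], [2.0, -14.0], [-3.0, -55.0], [-31.0, -45.0]]
```

View pics/w2c.png

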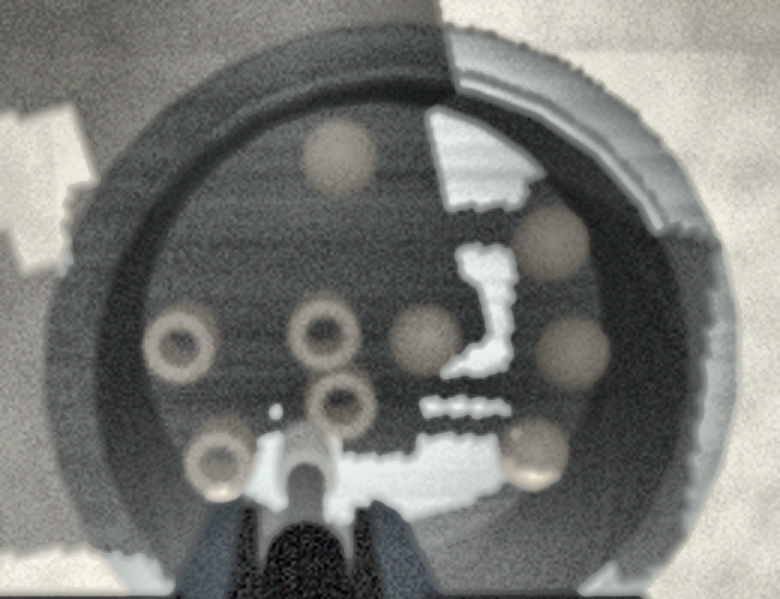

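The enhanced crop confirms it: four ring outlines at bath (1,52), (5,14), (-31,43), (-14,9) and five balls, one already at y=+10. The wall at bath 180° is clear, so I'll change over there and push the wall pieces round as a train.

```bash
python3 - <<'E'
from h import *
import pickle
robot.move_linear(W(-36,0,165),v=50,force_limit=15)
print(robot.move_linear(W(-51,0,165),v=50,force_limit=15))
print(arc(51,180,470),telemetry.current_tcp_pos(),telemetry.current_grip_width()*91,telemetry.current_clock())
s=snap("w3");pickle.dump(s,open("w3.pkl","wb"))
i=cv2.resize(s["image"][50:260,220:480],None,fx=2.8,fy=2.8,interpolation=cv2.INTER_CUBIC)
i=cv2.cvtColor(i,cv2.COLOR_RGB2LAB);i[...,0]=cv2.createCLAHE(4,(4,4)).apply(i[...,0]);cv2.imwrite("pics/w3c.png",cv2.cvtColor(i,cv2.COLOR_LAB2BGR))
E
```

```text
False
None [464.47692023  16.66216593 164.9644789 ] 17.129768855091047 23.1333
```

View pics/w3c.png

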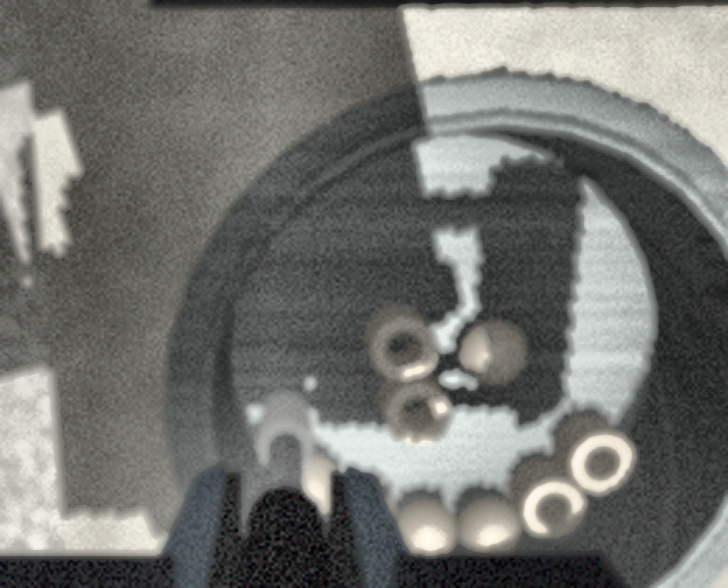

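The crop shows the train worked. Two rings now lie at the lower right (y<0), two stay near the centre, and the balls follow on the foot's side at lower left. I'll check the numbers, then return the rod.

```bash
python3 - <<'E'
from h import *
import pickle
s=pickle.load(open("w3.pkl","rb"));f=lambda l:np.array(l)/2.8+[220,50]
print("rings",tobath(ray(s,f([(603,460),(553,509),(405,347),(420,410)]),64)).round(0).tolist())
print("balls",tobath(ray(s,f([(315,475),(428,525),(490,520),(495,350)]),57)).round(0).tolist())
p=telemetry.current_tcp_pos()
robot.move_linear([p[0],p[1],265],v=100)
robot.move_linear([458,-260,265],v=250)
robot.move_linear([458,-260,210],v=150)
s=snap("w4")
print(robot.move_linear([458,-260,150],v=80,force_limit=8),telemetry.current_force(),telemetry.current_tcp_pos())
cl=eyes.snapshot("scene");pc=cloud(cl);c=cl["image"][130:240,190:300];cv2.imwrite("pics/s4.png",cv2.resize(c,None,fx=5,fy=5)[:,:,::-1])
print(telemetry.current_clock())
E
```

```text
rings [[-30.0, -47.0], [-46.0, -33.0], [4.0, 14.0], [-15.0, 9.0]]
balls [[-38.0, 39.0], [-55.0, 3.0], [-53.0, -16.0], [2.0, -14.0]]
False [ 0.34863242  0.08794478 -1.69639081] [ 458.38675771 -260.23670549  150.48792021]
27.1083
```

View pics/s4.png

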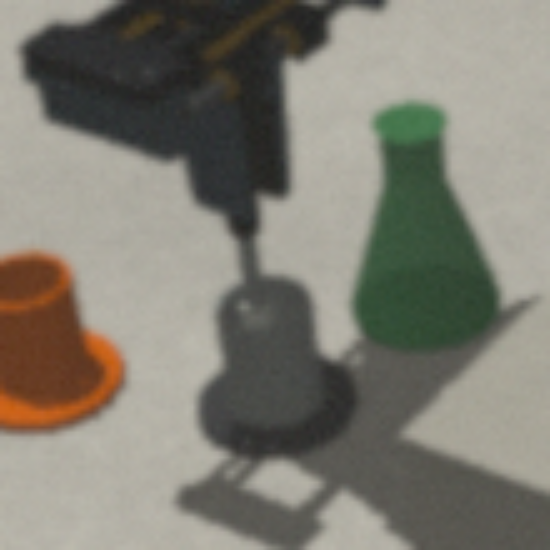

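Picture: the rod's shaft goes straight down into the grey cup at (255,300) and the flask is clear at (425,250). I'll lower it, release, and do the lid.

```bash
python3 - <<'E'
from h import *
import pickle
print(robot.move_linear([458,-260,123.5],v=30,force_limit=6),telemetry.current_force(),telemetry.current_tcp_pos())
fingers.move_gripper(1.0)
robot.wait(0.3)
robot.move_linear([458,-260,250],v=120)
t=eyes.snapshot("top");p=cloud(t)
k=p[205:255,385:440].reshape(-1,3);k=k[(k[:,2]>100)&(k[:,2]<190)];print("rod top",k[:,2].max(),k[k[:,2]>165].mean(0) if (k[:,2]>165).any() else None)
fingers.move_gripper(0.0)
robot.move_linear([458,-260,420],v=300)
robot.goto(W(240,0,420),ROT)
robot.move_linear(W(240,0,275),v=150)
f=robot.move_linear(W(85,0,275),v=60,force_limit=25)
print(f,telemetry.current_force(),telemetry.current_tcp_pos())
robot.wait(1.5)
t=eyes.snapshot("top");cv2.imwrite("pics/t5.png",t["image"][:,:,::-1]);p=cloud(t)
print(telemetry.current_clock())
E
```

```text
True [-0.75887119  0.13422     4.87496485] [ 457.7478428  -259.84940573  124.90576434]
rod top 176.17198125153232 [ 456.46429491 -255.37959021  172.59194415]
False [-0.74011046  0.45208629  0.18062825] [538.44900739 102.98921406 274.97893904]
40.0167
```

View pics/t5.png

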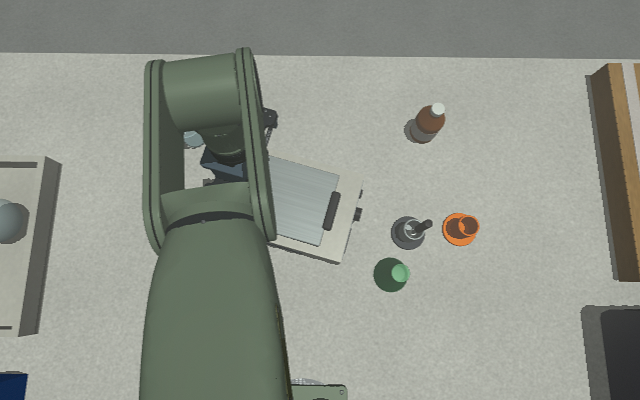

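The lid lies flat over the pot with its grip strip at (332,211), and the rod stands in the holder at (410,230). I'll check the lid's flatness, clear the arm and hand in.

```bash
python3 - <<'E'
from h import *
p=telemetry.current_tcp_pos()
robot.move_linear([p[0],p[1],400],v=200)
s=eyes.snapshot("top");c=cloud(s);q=tobath(c)
for x in(-80,-30,20):
    m=(abs(q[...,0]-x)<12)&(abs(q[...,1])<40)&(c[...,2]<300);print(x,m.sum(),np.median(c[...,2][m]) if m.any() else 0)
robot.wait(0.5)
print(job.hand_in(),telemetry.current_clock())
E
```

```text
-80 374 119.68173226800417
-30 372 117.62750110034312
20 366 118.7679369854747
the job is handed in; nothing more can be done
the job is handed in; nothing more can be done
```

The job is handed in at about 41 s of the allowed 72 s, with no verdict returned: the pot was stirred (two rings and at least one ball on each other's side, rings about 70 mm apart), the rod is standing in its holder, the lid lies flat shut, and the glassware was not touched.

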